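Butt the spare amplifier into the row on the sloped rail

TASK

Hang the loose blue-nosed amplifier module on the rail of the sloped rack, the same way up as the modules already there (orange latch at the foot), and butt it flush against the blue-nosed module at the end of the row. Then slide the black end clamp along the rail up against the module's other side so that the row is closed without gaps, and leave the screwdriver and the sample box where they are.

Things in the scene. Friction and masses are not known exactly. Their poses are not given: they have to be found in the camera images.
- module: Loose amplifier, white body 90x36x44 mm (x,y,z) with blue nose on top: x -22.5 to 22.5, z 44 to 66, full width, best gripped by its x faces. 0.18 kg. Starts on its back, nose up. Origin: centre of its back; z out through nose, +x its top, -x its foot with orange latch. Rail recess across the back: x -24 to +18.5 mm, 8.5 deep; the shoulder at +18.5 is the hook for the rail's upper edge.
- neighbour: Last module of the row, fixed on the rail, same kind, size and frame as the loose one: origin at the centre of its back, z square to the plate (30 degrees from vertical, towards the robot), x up the slope, y along the rail. The row goes on at +y; its -y side is free. A module hung flush beside it has its origin at (0, -36, 0) mm in this frame, axes parallel, its back on the plate.
- rack: Rack, fixed: aluminium plate 120x300x4 mm sloped 30 degrees, lower edge to the robot, upper edge 88 mm high. Origin on the bench under the plate's centre; x horizontal, away from the robot; y along the rail; z up. Centre of the plate's face at (0, 0, 58) mm. A steel rail runs along y over the plate's middle, 300 mm long, 35 mm wide up the slope, 7.5 mm high off the plate.
- end_clamp (a joint): The sliding end clamp on the rail's right part: metres slid along the rail's +y (towards the row) from its stop at the rail's right end. Stiff: it takes about 3 N to slide and stays where it is left.
- clamp_face (a point): Centre of the end clamp's face towards the row, 25 mm off the plate. The clamp is a black block 52 mm up the slope, 16 mm along the rail, its top 48 mm off the plate.
- clamp_back (a point): Centre of the end clamp's outer face (away from the row), 25 mm off the plate: push here towards +y of the rack.
- module_latch (a point): The orange foot latch of the loose module, at (-46.5, 0, 4) mm in its frame.
- screwdriver: Bystander: a blue-handled screwdriver 138 mm long lying on the bench in front of the rack, about 21 mm high. Origin under its middle. Leave it alone.
- box: Bystander: a white cardboard sample box 60 x 90 x 45 mm standing behind the rack. Origin under its middle. Leave it alone.
Not all that is in view belongs to the job. What is shaped like the module but purple or red is not meant.

How it is judged:
At the end, for the whole second after the job is handed in: The module sits on the rail, back on the plate (3 mm), latch down the slope, parallel to its neighbour (3.4 degrees), gap to it under 2.5 mm; the end clamp's face is within 2.8 mm of the module's other side; all at rest and let go (y of module in the frame of neighbour between -0.0385 and -0.034 m and x of module in the frame of neighbour between -0.006 and 0.009 m and z of module in the frame of neighbour between -0.003 and 0.003 m and angle between the z axis of module and the z axis of neighbour, either way round below 0.06 rad and angle between the y axis of module and the y axis of neighbour, either way round below 0.06 rad and x of module_latch in the frame of neighbour below -0.03 m and y of clamp_face in the frame of module between -0.0208 and -0.015 m and linear speed of module below 0.02 m/s); the robot touches nothing.
It fails at once if the screwdriver is moved by more than 30 mm (distance of screwdriver from where it was at the start of the episode above 0.03 m).
It fails at once if the sample box is moved by more than 30 mm (distance of box from where it was at the start of the episode above 0.03 m).
It also fails if it takes over 48 s, if anything falls off the work surface, if the arm or the gripper's body presses on something with over 40 N, if the wrist force passes 120 N, or if a joint passes its speed limit or range.

ROBOT

A 6-joint arm with a two-finger parallel gripper is mounted at the origin on a cart in front of the work surface, level with it; the furniture and walls round the work are solid. World frame = base frame: x ahead of the robot, y to its left, z up, the work surface at z = 0. Lengths are in m, angles in rad, forces in N, time in s.
With the tool pointing down it reaches from about 0.325 to 0.875 m from the base axis. Payload 4.4 kg.
Tool frame: the origin (TCP) lies at the very end of the fingers, on their centre line; the grasp point (between the pads) lies 19 mm behind it; z points along the fingers, y is the line along which they close (so a half turn about z gives the same grasp; the last joint's range is limited). The gripper opens to 85 mm and grips with 20 to 120 N. Pads are 22 mm wide; open, the fingers measure 114 mm over their backs; the gripper's body (76 mm by 85 mm) begins 54 mm behind the grasp point. The pads swing forward as they close: fully open they stand 13 mm farther back than shut.
Start: joints at [1.147, 0.207, 1.542, -0, 1.393, -0.15], TCP at [0.155, 0.554, 0.231] pointing down, gripper open.
Joint ranges: [-2.73, 2.73], [-0.86, 2.22], [0.23, 2.46], [-1.11, 4.25], [0.08, 2.63], [-2.82, 2.82]. Speed limits (rad/s): [2.79, 2.79, 3.14, 3.14, 3.14, 3.14].

INTERFACE

Orientations are given as a rotation vector (axis times angle).
In Python, from bench import manip gives the robot as it stands.
- The arm moves only by the tool send_rows, never from a script. Its argument "steps" is one flat list of numbers, 5 for each row, row after row: the opening, from 0 (shut) to 1 (fully open), then the shift along the tool's x, y, z each as a share of 100 cm, from -1 to 1, then the turn about the tool's z as a share of 1.5 rad, from -1 to 1. In form: [fingers, dx, dy, dz, yaw, fingers, dx, dy, dz, yaw, ...]. A call has 1 to 10 rows; each row is the pose to reach, as a shift and turn from the pose commanded when the call began, along the tool's axes at that moment; what a row does not reach only later rows make up. A row lasts 1/8 s, in which the tool goes at most 62.5 mm and 10.7 degrees, less where a joint would pass 70% of its speed; a pose out of reach is approached as far as the arm can. A call with a number of a shift or a turn outside -1 to 1 is refused whole. A call with a gripper value outside its range is refused whole. The fingers move at their own pace and stop on an object; "newtons" is the grip in N (left out, the last holds). Time passes only in rows, so rows that repeat a pose let the fingers close. It gives the time, the measured TCP pose, the force, the opening and the grip force at its end, in the units of the state.
- manip.state(): the state, without advancing time (a new reading comes with each control period).
- manip.grab_frame(name): name is "side" or "top"; returns a dict with "img" (384x512x3 uint8, red, green, blue), "depth" (384x512 float32, m along the optical axis (not along the pixel's ray), 0 where there is no reading), "fx", "fy", "cx", "cy" (pixels), "rvec" (rotation vector, rad) and "tvec" (3), from world to camera coordinates, as OpenCV has them. Camera axes: x right, y down, z forward; pixel columns grow to the right and rows downward; lengths in m; the calibration is good to about 2 mm. A picture is of the moment at which its call begins.
- manip.finish_job(): hands the job in; it is judged then, once.
Trained networks look in a picture, given as the dict that the camera call returned (one of the last four; its "shot" number tells which), for a name from the list of things; names that differ only in an ending like _2 or _b are one class to them, and where a whole thing is asked for, a point or a joint stands for the part that bears it (a point fixed in the world has none). Each returns a list of dicts, best first, with "confidence" (0 to 1); they miss things now and then, are a little off and sometimes report something else, mostly with a low value. They report only what shows in the picture. A call takes as long as a camera call. They do not tell look-alikes from the thing itself.
- manip.search_frame(picture, label): "xy" ([column, row] in pixels, amid what is visible of it).
- manip.place_of(picture, label): "xy" ([column, row] in pixels: a listed point, or the origin of a listed thing).
The state is a dict: "clock": time; "q": joint angles; "joint_velocities": joint speeds; "joint_torque": joint torques, N m; "eef_pos": TCP position; "ee_rot": TCP orientation; "ft_force": force on the tool from outside, world axes, zero at the start; "wrist_torque": the same for the moment, N m; "opening": opening from 0.0 (shut) to 1.0 (fully open); "finger_force": force on a finger pad.
Only numpy, scipy, OpenCV 4.12 (cv2) and the standard library are available. Lean on these libraries where they do the work, as an engineer would, in place of code of your own. Each camera call takes 0.05 s, during which the arm holds its last target. There are 200 camera calls.

## Working session

There is one attempt and no reset: what is moved stays moved. The work goes in short steps, Python scripts to look and compute and a tool call to move; the robot and the scene stay as the last step left them, time stands still between calls to the robot, and variables do not carry over. Pictures are saved under pics/ and viewed, at most 10 in all, crops included, and the job is handed in when it is done.

Besides the shell and the picture viewer there is one more tool, called after "Emit:" as name(argument=value, ...), one argument or row to a line, values as JSON. send_rows: Moves the arm, as the interface text tells. Shift numbers are shares of 100 cm and turn numbers shares of 1.5 rad, none past 1 either way. Its arguments: {"type":"object","properties":{"steps":{"type":"array","items":{"type":"number"}},"newtons":{"type":"number"}},"required":["steps"]}

```bash
mkdir -p pics; cat > h.py <<'E'
import numpy as np, cv2
from bench import manip
from scipy.spatial.transform import Rotation as R
def snap(n,fn=None):
    p=manip.grab_frame(n)
    if fn: cv2.imwrite('pics/'+fn,p['img'][:,:,::-1])
    return p
def cam(p):
    Rm=cv2.Rodrigues(np.array(p['rvec'],float))[0]; return Rm,np.array(p['tvec'],float).ravel()
def cloud(p):
    Rm,t=cam(p); d=p['depth']; v,u=np.mgrid[:d.shape[0],:d.shape[1]]
    X=np.stack([(u-p['cx'])/p['fx']*d,(v-p['cy'])/p['fy']*d,d],-1)
    W=(X-t)@Rm; W[d==0]=np.nan; return W
def proj(p,P):
    Rm,t=cam(p); c=np.atleast_2d(P)@Rm.T+t
    return np.c_[c[:,0]/c[:,2]*p['fx']+p['cx'],c[:,1]/c[:,2]*p['fy']+p['cy']]
E
python3 - <<'E'
from h import *
np.set_printoptions(precision=4,suppress=True)
s=manip.state(); print(s['eef_pos'],s['ee_rot'],s['opening'],s['clock'])
import pickle
for n in('top','side'):
    p=snap(n,n+'0.png'); pickle.dump(p,open(n+'0.pkl','wb')); W=cloud(p)
    Rm,t=cam(p); print(n,'campos',-Rm.T@t)
    for l in ('module','neighbour','rack','clamp_face','clamp_back','module_latch','screwdriver','box'):
        for f in('search_frame','place_of'):
            for r in getattr(manip,f)(p,l)[:4]:
                u,v=[int(round(a)) for a in r['xy']]; u=min(max(u,0),511);v=min(max(v,0),383)
                print(l,f[:3],np.round(r['xy'],1),round(r['confidence'],2),W[v,u])
E
```

```text
[0.1546 0.553  0.2301] [-0.4271 -3.1118  0.0034] 1.001375275965171 0.0
top campos [ 0.4332 -0.0142  1.069 ]
module sea [343.8 254.5] 0.84 [ 0.3794 -0.2855  0.0705]
module sea [304.4 242.6] 0.75 [ 0.4071 -0.181   0.0662]
module sea [253.8 242. ] 0.74 [ 0.4086 -0.0492  0.0665]
module sea [162. 200.] 0.56 [0.5124 0.184  0.1162]
module pla [254.  241.3] 0.93 [ 0.4112 -0.0492  0.0665]
module pla [339.8 252.3] 0.81 [ 0.3845 -0.2753  0.0696]
module pla [300.7 241.6] 0.77 [ 0.4096 -0.1735  0.0634]
neighbour sea [162.3 198. ] 0.98 [0.5171 0.1834 0.12  ]
neighbour pla [165.7 192.8] 0.89 [0.5317 0.1776 0.1011]
neighbour pla [215.1 182.6] 0.47 [0.5646 0.0564 0.0574]
rack sea [184.4 183.2] 0.8 [0.5629 0.1384 0.0626]
rack pla [173.4 191. ] 0.86 [0.542  0.1683 0.0551]
rack pla [296.9 260.9] 0.43 [ 0.3552 -0.1724 -0.0013]
clamp_face sea [209.3 184.5] 0.54 [0.5557 0.0683 0.1053]
clamp_face pla [206.5 183.5] 0.58 [0.5622 0.0808 0.0528]
clamp_back sea [209.7 183.3] 0.74 [0.5582 0.0658 0.1055]
clamp_back pla [215.3 183.8] 0.6 [0.5619 0.0563 0.0579]
module_latch sea [255.4 242.9] 0.68 [ 0.406  -0.0519  0
[... 1489 characters left out ...]
0.0724 0.0886]
module_latch sea [331.7 184.7] 0.78 [ 0.3969 -0.1647  0.0477]
module_latch sea [333.1 161. ] 0.66 [ 0.3997 -0.2733  0.0649]
module_latch sea [324.6 216. ] 0.65 [ 0.4073 -0.0187  0.0444]
module_latch pla [326.8 234.4] 0.91 [ 0.3983 -0.0064  0.0048]
module_latch pla [346.4 195.3] 0.9 [ 0.3565 -0.2006  0.0032]
module_latch pla [332.9 181.5] 0.81 [ 0.3953 -0.1657  0.056 ]
screwdriver sea [342.  277.2] 0.64 [0.3642 0.153  0.0199]
screwdriver pla [340.8 268.3] 0.73 [0.3663 0.1238 0.0177]
box sea [159.5 263.7] 0.71 [0.7046 0.2175 0.0438]
box sea [249.6 217.3] 0.55 [0.5614 0.0748 0.0791]
box pla [248.4 218.6] 0.73 [0.5651 0.0774 0.0753]
box pla [156.3 269.7] 0.7 [0.7075 0.2306 0.0397]
```

View pics/top0.png

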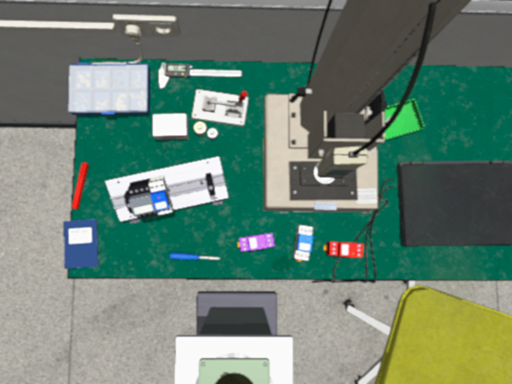

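View pics/side0.png

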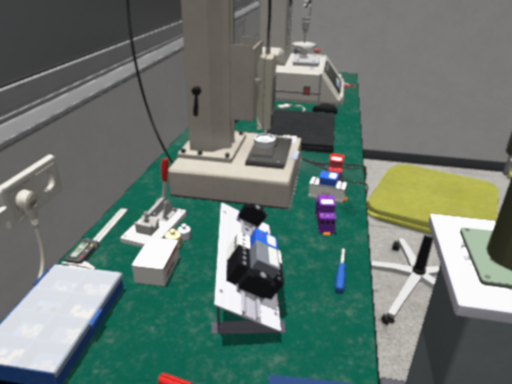

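The loose, module-shaped candidates in the top view are purple at (256,242), blue-nosed at (304,243) and red at (344,250). The one at (304,243) fits, because it is white with a blue nose. I'll confirm it in a crop and fit the poses.

```bash
python3 - <<'E'
from h import *
import pickle
np.set_printoptions(precision=4,suppress=True)
p=pickle.load(open('top0.pkl','rb')); W=cloud(p); im=p['img']
a=cv2.resize(im[215:275,275:335],(480,480),interpolation=cv2.INTER_CUBIC)
b=cv2.resize(im[150:228,100:240],(862,480))[:, :][:,0:862]; b=cv2.resize(b,(800,445))
cv2.imwrite('pics/cropm.png',a[:,:,::-1]); cv2.imwrite('pics/cropr.png',b[:,:,::-1])
q=pickle.load(open('side0.pkl','rb')); 
hsv=cv2.cvtColor(im,cv2.COLOR_RGB2HSV)
def region(m,n):
    P=W[m]; P=P[~np.isnan(P).any(1)]
    (c,sz,ang)=cv2.minAreaRect((P[:,:2]*1000).astype(np.float32)); print(n,len(P),'c',c,'sz',sz,'ang',ang,'mean',P.mean(0),'med z',np.median(P[:,2])); return P
blue=(hsv[...,0]>95)&(hsv[...,0]<130)&(hsv[...,1]>120)
V,U=np.mgrid[:384,:512]
m1=blue&(U>285)&(U<325)&(V>220)&(V<270); region(m1,'modnose blue')
m1b=(U>285)&(U<325)&(V>220)&(V<270)&(W[...,2]>0.058); region(m1b,'modnose z')
m1c=(U>285)&(U<325)&(V>220)&(V<270)&(W[...,2]>0.02); region(m1c,'mod body')
m2=blue&(U>140)&(U<180)&(V>175)&(V<220)&(W[...,2]>.06); region(m2,'neigh blue')
# plate plane: grey/white region between neighbour and clamp and right
roi=(U>100)&(U<240)&(V>150)&(V<228)&(W[...,2]>0.015)
P=W[roi]; rng=np.random.default_rng(0); best=0
nrm=np.array([-.5,0,.866])
# RANSAC
for i in range(3000):
    t=P[rng.choice(len(P),3,False)]; n=np.cross(t[1]-t[0],t[2]-t[0]); l=np.linalg.norm(n)
    if l<1e-9: continue
    n/=l; n*=np.sign(n[2])
    if abs(n[2]-.866)>.05: continue
    k=abs((P-t[0])@n)<.0012
    if k.sum()>best: best=k.sum(); B=(n,t[0],k)
Q=P[B[2]]; c=Q.mean(0); n=np.linalg.svd(Q-c)[2][2]; n*=np.sign(n[2]); print('plane',best,len(P),n,c, 'hist',np.histogram((P-c)@n,bins=np.arange(-.02,.08,.004)))
E
```

```text
modnose blue 150 c (408.3580017089844, -189.7535400390625) sz (51.384033203125, 48.087257385253906) ang 79.99771118164062 mean [ 0.4136 -0.186   0.0562] med z 0.06497048411757811
modnose z 238 c (408.38470458984375, -182.48733520507812) sz (35.647544860839844, 44.53265380859375) ang 82.26095581054688 mean [ 0.4083 -0.182   0.0657] med z 0.06573146364151694
mod body 505 c (408.2132873535156, -182.12364196777344) sz (36.12721633911133, 89.81510925292969) ang 81.10205078125 mean [ 0.4083 -0.1804  0.0536] med z 0.047648652299236795
neigh blue 204 c (512.7838745117188, 192.44557189941406) sz (45.56992721557617, 37.24118423461914) ang 12.14861011505127 mean [0.5168 0.1916 0.1161] med z 0.11799376567717836
plane 1334 4855 [-0.4824 -0.1164  0.8682] [0.5581 0.1616 0.0626] hist (array([   0,    1,    3,   44, 1422, 1326,  296,  117,   28,   28,   38,
         32,   37,   32,   55,  397,  248,   78,   23,   29,  105,  479,
         37,    0]), array([-0.02 , -0.016, -0.012, -0.008, -0.004,  0.   ,  0.004,  0.008,
        0.012,  0.016,  0.02 ,  0.024,  0.028,  0.032,  0.036,  0.04 ,
        0.044,  0.048,  0.052,  0.056,  0.06 ,  0.064,  0.068,  0.072,
        0.076]))
```

View pics/cropm.png

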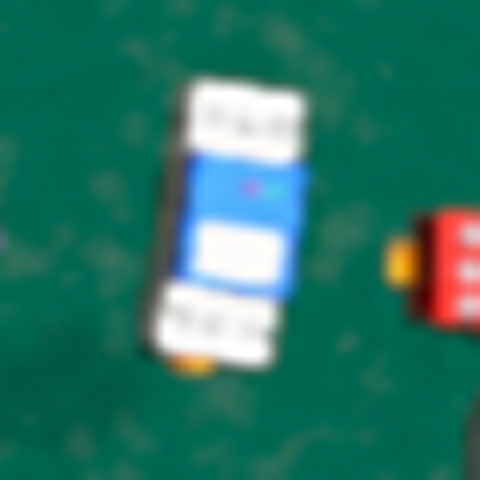

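View pics/cropr.png

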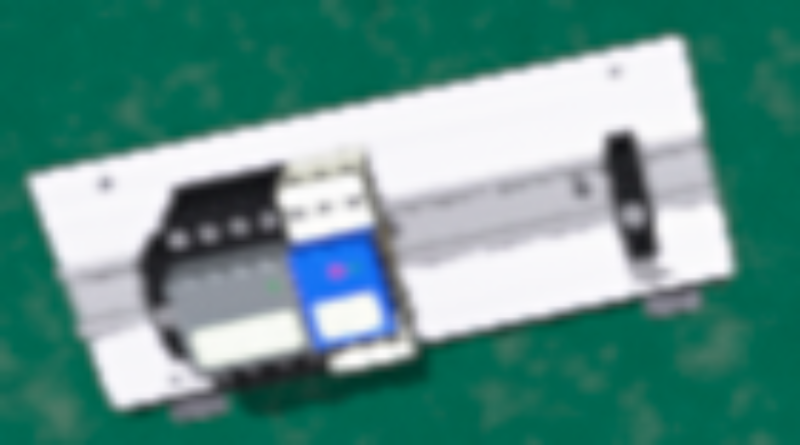

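```bash
cat > fit.py <<'E'
from h import *
from scipy.optimize import least_squares
np.set_printoptions(precision=4,suppress=True)
V,U=np.mgrid[:384,:512]
def axes(r):
    c,s=np.cos(r),np.sin(r); X=np.array([c,s,0]);Z=np.array([0,0,1.]);a=np.pi/6
    return np.array([X*np.cos(a)+Z*np.sin(a), np.array([-s,c,0]), -X*np.sin(a)+Z*np.cos(a)])  # rows: upslope, y, normal
E
python3 - <<'E'
from fit import *
import pickle
p=pickle.load(open('top0.pkl','rb')); W=cloud(p); im=p['img'];hsv=cv2.cvtColor(im,cv2.COLOR_RGB2HSV)
roi=(U>100)&(U<240)&(V>150)&(V<228)&(W[...,2]>0.02)
P=W[roi]; C=im[roi].astype(int); H=hsv[roi]
r=np.radians(12.5); o=np.array([.55,.135,.058])
for it in range(6):
    A=axes(r); S=(P-o)@A.T
    k=(abs(S[:,2])<.005)
    pl=S[k&((abs(S[:,0])>.022))]
    rect=cv2.minAreaRect((S[abs(S[:,2])<.012][:,:2]*1000).astype(np.float32))
    ang=rect[2]; ang=ang-90 if ang>45 else ang
    dz=np.median(pl[:,2]); o=o+A.T@np.array([rect[0][0]/1000,rect[0][1]/1000,dz]); r+=np.radians(ang)*1.0/np.cos(np.pi/6)**0
    print(rect,dz,'tilt fit',np.polyfit(pl[:,0],pl[:,2],1),np.polyfit(pl[:,1],pl[:,2],1),np.degrees(r),o)
A=axes(r); S=(P-o)@A.T
np.save('rack.npy',np.r_[r,o])
def rep(m,n):
    Q=S[m]; rc=cv2.minAreaRect((Q[:,:2]*1000).astype(np.float32)); print(n,len(Q),rc,'pct1/99',np.percentile(Q,[2,98],axis=0).round(4).tolist(),'med',np.median(Q,0))
bl=(H[:,0]>95)&(H[:,0]<130)&(H[:,1]>120)
rep(bl&(S[:,2]>.06),'neigh nose blue')
rep((S[:,2]>.06),'noses')
rep((S[:,2]>.036)&(S[:,2]<.054)&(S[:,1]<-.05),'clamp')
d=(S[:,1]<.0)&(S[:,1]>-.08)
for z in ((.060,.07),(.04,.05)):
    m=(S[:,2]>z[0])&(S[:,2]<z[1])&(S[:,1]>-.06); rep(m,str(z))
# rail edges
k=(S[:,1]>-.085)&(S[:,1]<-.01)
for lo in np.arange(-.03,.03,.004):
    q=k&(S[:,0]>lo)&(S[:,0]<=lo+.004); print(round(lo,3),np.median(S[q,2]).round(4),end='; ')
s=manip.state(); Rt=R.from_rotvec(s['ee_rot']).as_matrix(); print(Rt,s['q'])
E
```

```text
((4.714763641357422, 46.271934509277344), (123.66806030273438, 300.22027587890625), 0.5821372270584106) -0.0027275379496829407 tilt fit [ 0.0011 -0.0025] [ 0.0041 -0.0026] 13.082137227058412 [0.5453 0.1814 0.058 ]
((-2.288818359375e-05, -0.0090789794921875), (123.66830444335938, 300.224365234375), 0.07798977196216583) -0.0003491940280843362 tilt fit [ 0.0004 -0.0003] [ 0.0014 -0.0003] 13.160126999020576 [0.5455 0.1814 0.0577]
((-1.9073486328125e-05, -0.0009918212890625), (123.66827392578125, 300.2242736816406), 0.010449319146573544) 5.194171944479098e-06 tilt fit [0.0001 0.    ] [0.0007 0.    ] 13.17057631816715 [0.5455 0.1814 0.0577]
((7.62939453125e-06, -0.0001220703125), (123.66828918457031, 300.22430419921875), 0.0013997354544699192) 1.285207164777295e-07 tilt fit [0.0001 0.    ] [0.0006 0.    ] 13.17197605362162 [0.5455 0.1814 0.0577]
((0.0, -4.57763671875e-05), (123.66828918457031, 300.2242736816406), 0.00018714064208324999) 4.6003963972864055e-07 tilt fit [0.0001 0.    ] [0.0006 0.    ] 13.172163194263703 [0.5455 0.1814 0.0577]
((3.814697265625e-06, 1.52587890625e-05), (123.66
[... 843 characters left out ...]
), (47.330291748046875, 90.0455551147461), 0.05540016293525696) pct1/99 [[-0.0211, 0.0015, 0.0619], [0.0223, 0.0877, 0.069]] med [0.0011 0.0445 0.0661]
(0.04, 0.05) 602 ((0.18259048461914062, 52.762855529785156), (106.58238220214844, 91.07709503173828), 89.81089782714844) pct1/99 [[-0.0438, 0.0, 0.0406], [0.0447, 0.1039, 0.0491]] med [0.0242 0.0504 0.044 ]
-0.03 -0.0004; -0.026 0.0002; -0.022 0.0006; -0.018 0.0075; -0.014 0.0068; -0.01 0.002; -0.006 0.0017; -0.002 0.0019; 0.002 0.0017; 0.006 0.0014; 0.01 0.0073; 0.014 0.0056; 0.018 0.0; 0.022 -0.0003; 0.026 0.0; [[-0.963   0.2694 -0.    ]
 [ 0.2694  0.963  -0.    ]
 [ 0.     -0.     -1.    ]] [ 1.1475  0.2066  1.5415  0.      1.3935 -0.1505]
```

The crop confirms it: the blue-nosed module with its orange latch at the bottom (towards -x), pixel about (298,260). The rail is free between the neighbour and the clamp, and the clamp stands at rack y ≈ -113 mm. Next I'll work out the moves.

```bash
cat > mv.py <<'E'
from fit import *
def to(P,yawdeg=None):
    "tool shift (m) and turn share for target TCP P, tool y at world angle yawdeg; from measured pose"
    s=manip.state(); T=R.from_rotvec(s['ee_rot']).as_matrix(); d=T.T@(np.array(P)-s['eef_pos'])
    a=np.degrees(np.arctan2(T[1,1],T[0,1])); t=0 if yawdeg is None else -np.radians((yawdeg-a+180)%360-180)/1.5
    print('pos',s['eef_pos'],'yaw',round(a,2),'-> shift',d,'turn',round(t,4)); 
E
python3 -c "
from mv import *
to([.32,.15,.25],-8.9); to([.408,-.182,.2],-8.9)"
```

```text
pos [0.1549 0.5537 0.2313] yaw 74.37 -> shift [-0.2678 -0.3443 -0.0187] turn 0.9689
pos [0.1549 0.5537 0.2313] yaw 74.37 -> shift [-0.442  -0.6403  0.0313] turn 0.9689
```

Emit:
send_rows(
  steps=[0.8,-0.268,-0.344,-0.02,0.4,0.8,-0.268,-0.344,-0.02,0.6,0.8,-0.268,-0.344,-0.02,0.8,0.8,-0.268,-0.344,-0.02,0.969,0.8,-0.268,-0.344,-0.02,0.969,0.8,-0.268,-0.344,-0.02,0.969,0.8,-0.35,-0.48,0,0.969,0.8,-0.442,-0.64,0.03,0.969,0.8,-0.442,-0.64,0.03,0.969,0.8,-0.442,-0.64,0.03,0.969],
)

```text
clock: 2.95
eef_pos: [0.3664, -0.0336, 0.221]
ee_rot: [2.386, 2.04, 0.002]
ft_force: [0.5, 0.7, -0.3]
opening: 0.803
finger_force: 0.0
```

```bash
python3 -c "
from mv import *
to([.408,-.182,.1],-8.9); to([.408,-.182,.042],-8.9)"
```

```text
pos [ 0.3664 -0.0336  0.221 ] yaw -8.94 -> shift [-0.1401  0.0639  0.1211] turn -0.0005
pos [ 0.3664 -0.0336  0.221 ] yaw -8.94 -> shift [-0.1401  0.0637  0.1791] turn -0.0005
```

Emit:
send_rows(
  steps=[0.8,-0.14,0.064,0.08,0,0.8,-0.14,0.064,0.08,0,0.8,-0.14,0.064,0.08,0,0.8,-0.14,0.064,0.08,0,0.8,-0.14,0.064,0.08,0],
)

```text
clock: 3.58
eef_pos: [0.4073, -0.1793, 0.1407]
ee_rot: [-2.387, -2.041, -0.0]
ft_force: [-0.2, -0.4, -0.2]
opening: 0.8
finger_force: 0.0
```

```bash
python3 -c "
from mv import *
to([.408,-.182,.1],-8.9); to([.408,-.182,.042],-8.9)"
```

```text
pos [ 0.4073 -0.1793  0.1407] yaw -8.93 -> shift [-0.0026  0.0011  0.0407] turn -0.0003
pos [ 0.4073 -0.1793  0.1407] yaw -8.93 -> shift [-0.0027  0.0011  0.0987] turn -0.0003
```

Emit:
send_rows(
  steps=[0.8,-0.002,0.001,0.05,0,0.8,-0.002,0.001,0.08,0,0.8,-0.002,0.001,0.098,0,0.8,-0.002,0.001,0.098,0,0.8,-0.002,0.001,0.098,0],
)

```text
clock: 4.2
eef_pos: [0.4092, -0.1817, 0.0441]
ee_rot: [2.384, 2.042, 0.001]
ft_force: [0.4, 0.1, -0.0]
opening: 0.8
finger_force: 0.0
```

Emit:
send_rows(
  steps=[0.3,0,0,0,0,0.3,0,0,0,0,0.3,0,0,0,0,0.3,0,0,0,0,0.3,0,0,0,0],
  newtons=40,
)

```text
clock: 4.82
eef_pos: [0.4094, -0.1825, 0.0441]
ee_rot: [2.385, 2.041, 0.002]
ft_force: [-1.1, 1.0, 6.0]
opening: 0.515
finger_force: 42.5
```

```bash
python3 -c "
from mv import *
to([.408,-.182,.2],13.17);print(manip.state()['opening'],manip.state()['finger_force'])"
```

```text
pos [ 0.4094 -0.1825  0.0441] yaw -8.91 -> shift [ 0.0001 -0.001  -0.1559] turn -0.2569
0.5145800393049178 42.471991181373596
```

Emit:
send_rows(
  steps=[0.3,0,0,-0.05,0,0.3,0,0,-0.1,0,0.3,0,0,-0.156,-0.1,0.3,0,0,-0.17,-0.257,0.3,0,0,-0.17,-0.257,0.3,0,0,-0.17,-0.257,0.3,0,0,-0.17,-0.257],
)

```text
clock: 5.7
eef_pos: [0.4077, -0.1816, 0.212]
ee_rot: [-1.952, -2.46, 0.0]
ft_force: [-0.5, 0.8, -2.3]
opening: 0.518
finger_force: 42.1
```

```bash
cat >> mv.py <<'E'
rk=np.load('rack.npy'); RA=axes(rk[0]); RO=rk[1:]; XH=np.array([np.cos(rk[0]),np.sin(rk[0]),0])
def P(s,y,n): return RO+RA.T@np.array([s,y,n])
E
python3 - <<'E'
from mv import *
s=manip.state(); p=snap('top','lift.png'); W=cloud(p)
e=s['eef_pos']; T=R.from_rotvec(s['ee_rot']).as_matrix()
# module body points: below TCP within 12cm
D=(W-e)@T   # tool coords
for lo,hi in ((.0,.008),(-.026,-.019)):
    m=(abs(D[...,0])<.03)&(abs(D[...,1])<.06)&(D[...,2]>lo)&(D[...,2]<hi)
    Q=D[m]; print(len(Q)); 
    if len(Q)>10: print(cv2.minAreaRect((Q[:,:2]*1000).astype(np.float32)),np.median(Q,0),np.percentile(Q,[1,99],axis=0))
print(s['opening'],s['finger_force'])
g=P(.047,-.0205,0)-.045*XH+[0,0,.0441]; print('goal',g)
to(g+[0,0,.08],13.17)
E
```

```text
44
((16.457929611206055, 24.429996490478516), (18.23944664001465, 44.49824523925781), 25.21592140197754) [0.0132 0.037  0.0009] [[-0.0004  0.0015  0.0001]
 [ 0.0178  0.0446  0.0066]]
19
((14.85816764831543, 18.70355224609375), (6.219752788543701, 21.70283317565918), 28.124788284301758) [ 0.0152  0.0187 -0.0217] [[ 0.0107  0.0083 -0.0242]
 [ 0.0178  0.0285 -0.0192]]
0.517674764689366 42.108285427093506
goal [0.546  0.1604 0.1253]
pos [ 0.4078 -0.1816  0.212 ] yaw 13.14 -> shift [0.3017 0.2123 0.0068] turn -0.0004
```

Emit:
send_rows(
  steps=[0.3,0.06,0,0,0,0.3,0.12,0.02,0,0,0.3,0.18,0.06,0,0,0.3,0.24,0.11,0,0,0.3,0.28,0.16,0,0,0.3,0.302,0.2,0,0,0.3,0.302,0.212,0,0,0.3,0.302,0.212,0,0,0.3,0.302,0.212,0,0],
)

```text
clock: 6.88
eef_pos: [0.5447, 0.16, 0.2118]
ee_rot: [-1.952, -2.46, 0.003]
ft_force: [-0.0, -1.3, -1.9]
opening: 0.521
finger_force: 42.2
```

```bash
python3 - <<'E'
from mv import *
g=P(.047,-.0205,0)-.045*XH+[0,0,.0441]; to(g,13.17)
E
```

```text
pos [0.5447 0.16   0.2118] yaw 13.15 -> shift [0.0002 0.0015 0.0865] turn -0.0003
```

Emit:
send_rows(
  steps=[0.3,0,0.001,0.04,0,0.3,0,0.001,0.07,0,0.3,0,0.001,0.08,0,0.3,0,0.001,0.08,0,0.3,0,0.001,0.08,0],
)

```text
clock: 7.5
eef_pos: [0.5479, 0.1607, 0.1344]
ee_rot: [1.951, 2.46, 0.004]
ft_force: [-0.3, 0.5, -0.9]
opening: 0.518
finger_force: 42.1
```

```bash
python3 - <<'E'
from mv import *
g=P(.047,-.0205,0)-.045*XH+[0,0,.0441]; to(g,13.17); print(manip.state()['ft_force'])
a=snap('top')['img'][140:230,130:250]; b=snap('side')['img'][130:310,190:310]
im=np.hstack([cv2.resize(a,(480,360)),cv2.resize(b,(240,360))]); cv2.imwrite('pics/pre.png',im[:,:,::-1])
E
```

```text
pos [0.5479 0.1607 0.1344] yaw 13.16 -> shift [ 0.0002 -0.002   0.0091] turn -0.0001
[-0.2629  0.4684 -0.8682]
```

View pics/pre.png

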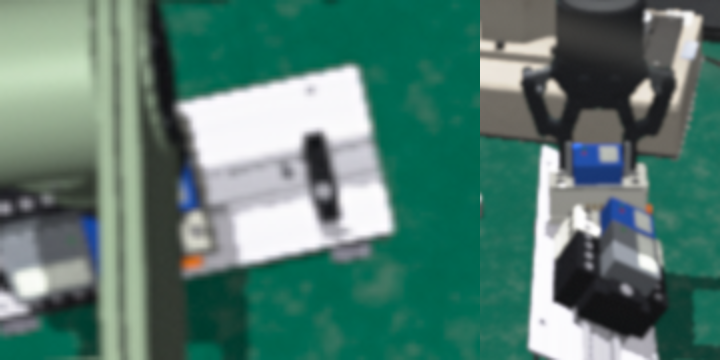

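The side view shows the module level in the fingers, latch towards the robot, just above the plate beside the neighbour. I'll lower it to contact.

Emit:
send_rows(
  steps=[0.3,0,-0.002,0.003,0,0.3,0,-0.002,0.006,0,0.3,0,-0.002,0.008,0,0.3,0,-0.002,0.008,0],
)

```text
clock: 8.1
eef_pos: [0.5446, 0.1603, 0.1246]
ee_rot: [-1.952, -2.461, 0.001]
ft_force: [-1.2, 0.5, -0.4]
opening: 0.523
finger_force: 42.3
```

```bash
python3 - <<'E'
from mv import *
g=P(.047,-.0205,0)-.045*XH+[0,0,.0441]; to(g,13.17); print(manip.state()['ft_force'])
E
```

```text
pos [0.5446 0.1603 0.1246] yaw 13.18 -> shift [-0.0002  0.0013 -0.0007] turn 0.0001
[-1.222   0.4831 -0.4434]
```

Emit:
send_rows(
  steps=[0.3,0,0.001,0.001,0,0.3,0,0.001,0.002,0,0.3,0,0.001,0.002,0],
)

```text
clock: 8.48
eef_pos: [0.5448, 0.1604, 0.1243]
ee_rot: [-1.951, -2.461, 0.003]
ft_force: [-7.3, -1.4, 10.8]
opening: 0.518
finger_force: 43.6
```

```bash
python3 - <<'E'
from mv import *
g=P(.047,-.0205,0)-.045*XH+[0,0,.0441]; to(g,13.17); print(manip.state()['ft_force'])
E
```

```text
pos [0.5448 0.1604 0.1243] yaw 13.2 -> shift [-0.0002  0.0011 -0.001 ] turn 0.0003
[-7.3014 -1.3808 10.8124]
```

Contact: about 11 N along the plate's normal. I'll open gradually so the foot swings down, leaning on the robot-side finger.

Emit:
send_rows(
  steps=[0.56,0,0,0,0,0.6,0,0,0,0,0.66,0,0,0,0,0.72,0,0,0,0,0.78,0,0,0,0,0.84,0,0,0,0,0.9,0,0,0,0,0.96,0,0,0,0,1,0,0,0,0,1,0,0,0,0],
)

```text
clock: 9.72
eef_pos: [0.5458, 0.1605, 0.1226]
ee_rot: [1.952, 2.462, 0.0]
ft_force: [0.3, -0.2, -1.1]
opening: 0.997
finger_force: 0.0
```

```bash
python3 - <<'E'
from mv import *
print(manip.state()['ft_force'])
b=snap('side')['img'][130:310,190:310]
a=snap('top')['img'][140:230,130:250]
im=np.hstack([cv2.resize(a,(480,360)),cv2.resize(b,(320,480))[60:420]]); cv2.imwrite('pics/rel.png',im[:,:,::-1])
E
```

```text
[ 0.3004 -0.1813 -1.057 ]
```

View pics/rel.png

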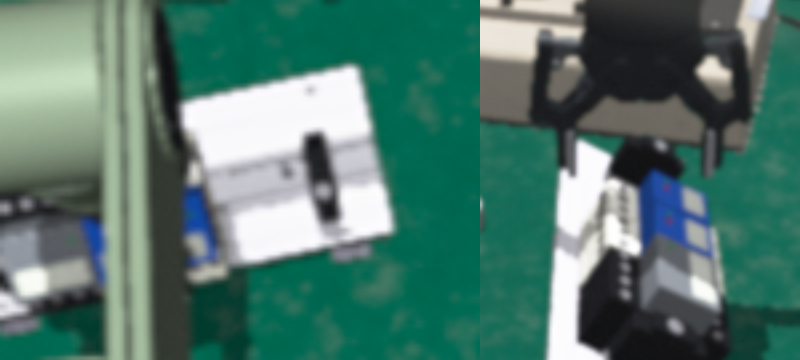

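The module has dropped flat beside the neighbour, with the two blue noses in line. I'll raise the arm, check, and go behind the clamp.

Emit:
send_rows(
  steps=[1,0,0,-0.05,0,1,0,0,-0.1,0,0.5,-0.06,0,-0.1,0,0,-0.12,0,-0.1,0,0,-0.135,0,-0.1,0,0,-0.135,0,-0.1,0,0,-0.135,0,-0.1,0,0,-0.135,0,-0.1,0],
)

```text
clock: 10.82
eef_pos: [0.5762, 0.0306, 0.2224]
ee_rot: [-1.949, -2.463, -0.0]
ft_force: [0.1, 0.2, 0.4]
opening: -0.004
finger_force: 0.0
```

```bash
cat > chk.py <<'E'
from mv import *
def check(fn=None):
    p=snap('top',fn); W=cloud(p); S=(W-RO)@RA.T; ok=(abs(S[...,0])<.06)&(abs(S[...,1])<.15)
    def rep(m,n):
        Q=S[m&ok]
        if len(Q)<15: print(n,len(Q)); return
        rc=cv2.minAreaRect((Q[:,:2]*1000).astype(np.float32)); print(n,len(Q),np.round(rc[0],1),np.round(rc[1],1),round(rc[2],2),'med n',np.median(Q[:,2]))
    n=S[...,2]
    rep((n>.06)&(n<.072)&(S[...,1]<.05),'noses'); rep((n>.058)&(n<.072)&(S[...,1]<-.0015),'modnose')
    rep((n>.036)&(n<.055)&(S[...,1]<-.0015)&(S[...,1]>-.045)&(abs(S[...,0])>.025),'modbody')
    rep((n>.036)&(n<.053)&(S[...,1]<-.037)&(abs(S[...,0])<.03),'clamp')
E
python3 - <<'E'
from chk import *
check(); to(P(0,-.151,.025),13.17)
E
```

```text
noses 171 [0.5 5.5] [44.8 88.8] 0.28 med n 0.06619389490462654
modnose 105 [ -1.1 -32.7] [20.  48.5] 74.28 med n 0.06616901833007266
modbody 61 [ -8.6 -23.4] [31.  73.2] 89.8 med n 0.0439933266252679
clamp 144 [ -1.2 -79.2] [83.8 57.7] 89.66 med n 0.04538444385765926
pos [0.5763 0.0305 0.2225] yaw 13.29 -> shift [ 0.0029 -0.0081  0.1432] turn 0.0014
```

Emit:
send_rows(
  steps=[0,0,-0.008,0.05,0,0,0,-0.008,0.1,0,0,0,-0.008,0.13,0,0,0,-0.008,0.142,0,0,0,-0.008,0.142,0,0,0,-0.008,0.142,0],
)

```text
clock: 11.62
eef_pos: [0.5703, 0.0273, 0.0824]
ee_rot: [1.95, 2.46, 0.003]
ft_force: [0.4, 0.0, -0.2]
opening: 0.0
finger_force: 0.0
```

```bash
python3 - <<'E'
from mv import *
print(manip.state()['ft_force']); to(P(0,-.140,.025),13.17); to(P(0,-.07,.025),13.17)
E
```

```text
[ 0.4264  0.0094 -0.1513]
pos [0.5703 0.0273 0.0824] yaw 13.2 -> shift [ 0.0157 -0.0016  0.0031] turn 0.0003
pos [0.5703 0.0273 0.0824] yaw 13.2 -> shift [ 0.0857 -0.0016  0.003 ] turn 0.0003
```

Emit:
send_rows(
  steps=[0,0.012,-0.002,0.001,0,0,0.022,-0.002,0.001,0,0,0.03,-0.002,0.001,0,0,0.038,-0.002,0.001,0,0,0.046,-0.002,0.001,0,0,0.054,-0.002,0.001,0,0,0.062,-0.002,0.001,0,0,0.07,-0.002,0.001,0,0,0.076,-0.002,0.001,0,0,0.08,-0.002,0.001,0],
)

```text
clock: 12.88
eef_pos: [0.5486, 0.1052, 0.0795]
ee_rot: [1.951, 2.462, 0.0]
ft_force: [2.7, -2.1, 1.0]
opening: -0.001
finger_force: 1.3
```

```bash
python3 - <<'E'
from chk import *
print(manip.state()['ft_force']@RA.T); to(P(0,-.064,.025),13.17); p=snap('side'); 
W=cloud(p);S=(W-RO)@RA.T
cv2.imwrite('pics/push.png',cv2.resize(p['img'][130:310,190:310],(400,600))[:,:,::-1]); check()
E
```

```text
[ 2.4079 -2.7053 -0.1868]
pos [0.5486 0.1052 0.0795] yaw 13.19 -> shift [0.0109 0.0019 0.0002] turn 0.0003
noses 442 [0.1 2.3] [45.5 82.1] 0.68 med n 0.06584713582701499
modnose 213 [  0.3 -21.1] [35.6 45.4] 89.98 med n 0.06591447439561936
modbody 66 [-36.5 -20.5] [17.2 36.4] 4.36 med n 0.043986583947495925
clamp 12
```

View pics/push.png

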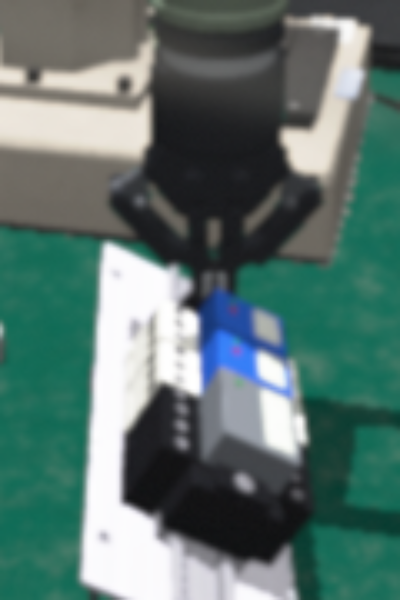

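The picture shows the clamp hidden behind the module, with the fingers behind it. The module is about 3 mm from its neighbour. I'll keep pushing in small steps.

Emit:
send_rows(
  steps=[0,0.003,0,0,0,0,0.005,0,0,0,0,0.007,0,0,0,0,0.007,0,0,0],
)

```text
clock: 13.48
eef_pos: [0.5464, 0.1117, 0.0792]
ee_rot: [-1.951, -2.461, 0.001]
ft_force: [0.6, -2.2, -0.5]
opening: 0.0
finger_force: 0.9
```

```bash
python3 - <<'E'
from chk import *
print(manip.state()['ft_force']@RA.T); to(P(0,-.064,.025),13.17); check()
E
```

```text
[-0.235  -2.2288 -0.4986]
pos [0.5464 0.1117 0.0792] yaw 13.18 -> shift [ 0.0041  0.0025 -0.0002] turn 0.0001
noses 466 [0.2 3.6] [86.1 45.9] 88.8 med n 0.06600918697619969
modnose 180 [ -0.2 -21.5] [35.8 45.6] 89.79 med n 0.06593866976665905
modbody 66 [-37.8 -21.3] [17.1 36.7] 9.02 med n 0.04416057817827854
clamp 7
```

Emit:
send_rows(
  steps=[0,0.002,0,0,0,0,0.003,0,0,0,0,0.004,0,0,0,0,0.004,0,0,0],
)

```text
clock: 14.02
eef_pos: [0.5455, 0.1154, 0.0792]
ee_rot: [-1.951, -2.461, 0.001]
ft_force: [-0.6, -3.1, -1.3]
opening: -0.001
finger_force: 1.6
```

```bash
python3 - <<'E'
from chk import *
print(manip.state()['ft_force']@RA.T); to(P(0,-.064,.025),13.17); check()
E
```

```text
[-1.7747 -2.897  -0.4921]
pos [0.5455 0.1154 0.0792] yaw 13.18 -> shift [ 0.0003  0.0025 -0.0001] turn 0.0001
noses 482 [0.3 6.4] [85.8 45.5] 89.32 med n 0.06601768504629342
modnose 164 [ -0.1 -19. ] [34.7 45.1] 89.93 med n 0.06608423992353761
modbody 66 [-37.4 -19.1] [15.3 35. ] 4.02 med n 0.04430092563288187
clamp 3
```

Emit:
send_rows(
  steps=[0,0.001,0,0,0,0,0.002,0,0,0,0,0.002,0,0,0],
)

```text
clock: 14.45
eef_pos: [0.5454, 0.116, 0.0793]
ee_rot: [1.951, 2.461, -0.004]
ft_force: [-1.0, -7.5, -2.3]
opening: 0.001
finger_force: 3.7
```

```bash
python3 - <<'E'
from chk import *
print(manip.state()['ft_force']@RA.T); to(P(0,-.064,.025),13.17); check()
E
```

```text
[-3.4426 -7.0659 -0.6205]
pos [0.5454 0.116  0.0793] yaw 13.2 -> shift [-0.0003  0.0025 -0.0001] turn 0.0003
noses 483 [0.3 6.8] [86.  46.4] 89.85 med n 0.06619985341975851
modnose 160 [ -0.4 -19.2] [34.5 44.9] 88.97 med n 0.06630714461989534
modbody 65 [-37.7 -19.4] [17.5 36.7] 11.84 med n 0.043889189861346115
clamp 3
```

Force is rising, so the parts are closing up. One firm nudge to finish.

Emit:
send_rows(
  steps=[0,0.001,0,0,0,0,0.002,0,0,0,0,0.002,0,0,0,0,0.002,0,0,0],
)

```text
clock: 15.0
eef_pos: [0.5455, 0.116, 0.0793]
ee_rot: [1.949, 2.459, -0.007]
ft_force: [0.8, -12.6, -3.0]
opening: -0.003
finger_force: 6.4
```

```bash
python3 - <<'E'
from chk import *
print(manip.state()['ft_force']@RA.T); to(P(0,-.064,.025),13.17); check()
E
```

```text
[ -3.3134 -12.4103  -1.5177]
pos [0.5455 0.116  0.0793] yaw 13.2 -> shift [-0.0003  0.0024 -0.    ] turn 0.0003
noses 483 [0.3 6.6] [85.8 46.8] 88.85 med n 0.06611664832062462
modnose 153 [ -0.7 -19. ] [34.3 44.8] 89.42 med n 0.0661622661410866
modbody 63 [-37.9 -19.4] [17.8 35.9] 10.48 med n 0.043882543318067714
clamp 2
```

The TCP stays put while the force climbs to 12 N, so the row is closed. Backing off and checking.

Emit:
send_rows(
  steps=[0,-0.02,0,0,0,0,-0.05,0,0,0,0,-0.06,0,-0.05,0,0,-0.06,0,-0.11,0,0,-0.06,-0.05,-0.15,0,0,-0.1,-0.1,-0.15,0,0,-0.15,-0.15,-0.15,0,0,-0.15,-0.15,-0.15,0,0,-0.15,-0.15,-0.15,0],
)

```text
clock: 16.18
eef_pos: [0.4339, -0.0611, 0.2303]
ee_rot: [1.953, 2.459, 0.004]
ft_force: [0.6, 0.6, 0.1]
opening: -0.0
finger_force: 0.0
```

```bash
python3 - <<'E'
from chk import *
check('end.png'); im=cv2.imread('pics/end.png'); b=snap('side')['img'][130:310,190:310,::-1]
cv2.imwrite('pics/end2.png',np.hstack([cv2.resize(im[140:230,100:240],(560,360)),cv2.resize(b,(240,360))]))
print(manip.state()['eef_pos'],manip.state()['ft_force'])
E
```

```text
noses 594 [-0.1  6.9] [46.1 86.2] 0.22 med n 0.0660729332604105
modnose 248 [  0.2 -18.9] [45.9 34.5] 0.11 med n 0.0659078314169905
modbody 186 [  0.7 -22.7] [89.4 41.6] 0.04 med n 0.043984016383507255
clamp 122 [  1.2 -44.8] [53. 15.] 0.66 med n 0.04537625943592667
[ 0.4343 -0.0602  0.2299] [0.156  0.0268 0.319 ]
```

View pics/end2.png

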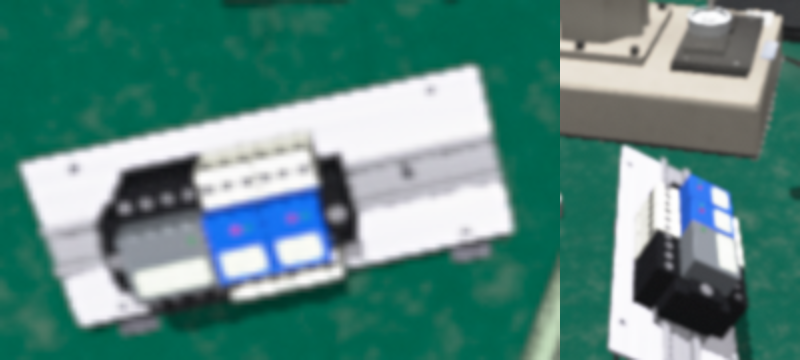

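The module is flush with its neighbour (edge at y ≈ -36 mm), the clamp face is against its other side at about -36.8 mm, and it sits parallel and fully seated. Handing in.

```bash
python3 -c "
from bench import manip
print(manip.finish_job())"
```

```text
the job is handed in; nothing more can be done
None
```

The job is handed in: the blue-nosed module hangs on the rail latch down, flush with its neighbour, and the end clamp closes the row to within about 1 mm (camera-measured); the verdict was not shown, and the arm was kept clear of the screwdriver and box.

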